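# Nest the angle offcuts in their holder

## Task

Put the two loose angle offcuts away in the holder: nest the lower one inside the short angle screwed to the board, pushed fully home corner into corner, then nest the taller one inside the lower one in the same way. Each must end let go, its flat leg lying flat on the leg below, its upright leg close against the upright leg behind it, and the ends about flush. Leave everything else on the bench where it is.

Things in the scene. Friction and masses are not known exactly. Their poses are not given: they have to be found in the camera images.
- nest_corner (a point): Holder: steel L angle 120 mm long, 8 thick, upright leg 30 high, flat leg 50 wide (outside), on a wooden board 170 x 120 x 18 mm, all fixed to the bench. Point: middle of its inside corner line, on the flat leg's top, 26 mm above the bench, 22 below the upright leg's top. x along the angle, +y from upright leg out over flat leg, z up; nested angles' axes match these.
- low_leg (a point): Lower loose angle: aluminium L, 120 mm long, 8 thick, standing on its flat leg (50 wide), upright leg 60 high (outside), 0.24 kg. Point: centre of the upright leg, 30 below its top. x along it, +y to the flat leg's side, z up. Home: x 0, y +4, z +30 mm from the holder's point. Grip the top 30 mm of the upright leg: home, its top stands 38 above the holder's leg, clear for fingers.
- tall_leg (a point): Taller loose angle: aluminium L, 120 mm long, 8 thick, standing on its flat leg (50 wide), upright leg 90 high (outside), 0.32 kg. Point: centre of the upright leg, 45 below its top; axes as for the lower angle. Home: x 0, y +8, z +23 mm from the lower angle's point. Grip the top 30 mm of the upright leg: home, its top stands 38 above the lower one's top.
- wrench: Bystander: open-ended steel wrench, 200 mm long, lying flat nearest the robot; origin on its underside; to be left alone
- brush: Bystander: brush with a wooden handle, lying beyond the nest; origin on its underside; to be left alone
- hammer: Bystander: hammer lying at the right side; origin on its underside; to be left alone
- flat_bar: Bystander: plain flat steel bar, 140 x 30 x 8 mm, lying flat, far left; origin on its underside; to be left alone
- flange: Bystander: rusty flat ring, 84 mm outside, 18 mm high, far right; origin on its underside; to be left alone
Things that resemble listed ones, but are neither listed nor needed, are in the scene too. What is shaped like the part that bears nest_corner but turquoise or yellow is not meant. What is shaped like the part that bears tall_leg but blue is not meant.

How it is judged (in metres and radians):
On the way, in this order (a step that is already met when the one before it is completed fails the run):
1. the lower angle is nested home in the holder's angle and let go (x of low_leg in the frame of nest_corner between -0.01 and 0.01 m and y of low_leg in the frame of nest_corner between -0.001 and 0.009 m and z of low_leg in the frame of nest_corner between 0.027 and 0.033 m and angle between the z axis of low_leg and the z axis of nest_corner, either way round below 0.07 rad and angle between the x axis of low_leg and the x axis of nest_corner, either way round below 0.09 rad and contact force between low and the fingers below 0.2 N and linear speed of low below 0.02 m/s), for 0.2 s.
2. the taller angle is nested home in the lower one and let go (x of tall_leg in the frame of low_leg between -0.01 and 0.01 m and y of tall_leg in the frame of low_leg between 0.003 and 0.013 m and z of tall_leg in the frame of low_leg between 0.02 and 0.026 m and angle between the z axis of tall_leg and the z axis of low_leg, either way round below 0.07 rad and angle between the x axis of tall_leg and the x axis of low_leg, either way round below 0.09 rad and contact force between tall and the fingers below 0.2 N and linear speed of tall below 0.02 m/s), for 0.2 s.
At the end, for the whole second after the job is handed in: Lower angle nested in the holder, taller in the lower: flat legs within 3 mm of the leg below, upright legs within 5 mm of the one behind, ends flush within 10 mm, tilt under 0.07 and skew under 0.09 rad against the one behind; both let go and at rest (all of step 1 and all of step 2); the robot touches nothing.
It fails at once if a bystander is displaced by more than 30 mm (distance of any of wrench, brush, hammer, flat_bar, flange from where it was at the start of the episode above 0.03 m).
It also fails if it takes over 64 s, if anything falls off the work surface, if the arm or the gripper's body presses on something with over 40 N, if the wrist force passes 120 N, or if a joint passes its speed limit or range.

## Robot

A 6-joint arm with a two-finger parallel gripper is mounted at the origin on the work surface. World frame = base frame: x ahead of the robot, y to its left, z up, the work surface at z = 0. Lengths are in mm, angles in rad, forces in N, time in s.
With the tool pointing down it reaches from about 350 to 1000 mm from the base axis. Payload 7.1 kg.
Tool frame: the origin (TCP) lies on the centre line of the jaws, within the pads' length; the fingertips stand 17 mm ahead of it and the grasp point (between the pads) lies 2 mm behind it; z points along the fingers, y is the line along which they close (so a half turn about z gives the same grasp; the last joint's range is limited). The gripper opens to 85 mm and grips with 20 to 120 N. Pads are 22 mm wide; open, the fingers measure 114 mm over their backs; the gripper's body (76 mm by 85 mm) begins 54 mm behind the grasp point. The pads swing forward as they close: fully open they stand 13 mm farther back than shut.
Start: joints at [-1.186, 0.423, 1.63, -0, 1.089, -0.019], TCP at [245.588, -574.71, 248.319] pointing down, gripper open.
Joint ranges: [-3, 3], [-0.9, 2.11], [0.09, 2.58], [-1.31, 4.45], [0.11, 2.69], [-2.54, 2.54]. Speed limits (rad/s): [2.39, 2.39, 3.01, 3.14, 3.14, 3.14].

## Interface

Orientations are given as a rotation vector (axis times angle).
In Python, from rig import * gives the robot as it stands. The module is installed in compiled form; this text tells all that it offers. Calls block until the motion is done:
- movep(position, orientation): joint-space move of the TCP to a pose.
- servo_line(position, vel=150, rotation=None): straight line of the TCP; rotation=None keeps the orientation; vel is the mean speed in mm/s.
- goto_joints(angles): joint-space move.
- let_go() and grab(effort=None): open the fingers fully, or close them until they stop; effort is the grip in N (None keeps the last).
- wait(seconds).
- inverse_kinematics(position, orientation): joint angles nearest the present ones, or None.
- observe(): the state.
- get_image(name): name is "side" or "top" or "wrist"; returns (picture, depth): 420x560x3 uint8, red, green, blue; 420x560 float32, mm along the optical axis (not along the pixel's ray), 0 where there is no reading.
- calibration(name): a dict with "fx", "fy", "cx", "cy" (pixels), "k1" (the pictures are not rectified: a ray, as slopes to the right and down, at radius r is drawn at 1 + k1 r^2 times it, then the intrinsics apply), "rvec" (rotation vector, rad) and "tvec" (3), from world to camera coordinates, as OpenCV has them. Camera axes: x right, y down, z forward; pixel columns grow to the right and rows downward; lengths in mm; the calibration is good to about 2 mm. A picture is of the moment at which its call begins: read the wrist's pose just before it. calibration takes no time and is no camera call; for the wrist camera it gives the pose at the moment of the call.
A pose or a line that the arm cannot do raises PlanningError and nothing moves.
- hand_in(): hands the job in; it is judged then, once.
The state is a dict: "clock": time; "q": joint angles; "joint_velocities": joint speeds; "tau": joint torques, N m; "position": TCP position; "tcp_rot": TCP orientation; "wrist_force": force on the tool from outside, world axes, zero at the start; "moment": the same for the moment, N m; "finger_gap": finger opening in mm; "gripper_force": force on a finger pad.
Only numpy, scipy, OpenCV 4.12 (cv2) and the standard library are available. Lean on these libraries where they do the work, as an engineer would, in place of code of your own. Each camera call takes 0.05 s, during which the arm holds its last target. There are 200 camera calls.

## Working session

There is one attempt and no reset: what is moved stays moved. The work goes in short steps, each a Python script; the robot and the scene stay as the last script left them, time stands still between calls to the robot, and variables do not carry over. Pictures are saved under pics/ and viewed, at most 10 in all, crops included, and the job is handed in when it is done.

```bash
mkdir -p pics; cat > h.py <<'E'
from rig import *
import numpy as np, cv2
from scipy.spatial.transform import Rotation as R
def cloud(pic,dep,c):
    "world xyz for each pixel (undistorted)"
    h,w=dep.shape; K=np.array([[c['fx'],0,c['cx']],[0,c['fy'],c['cy']],[0,0,1.]])
    uv=np.stack(np.meshgrid(np.arange(w),np.arange(h)),-1).reshape(-1,1,2).astype(float)
    n=cv2.undistortPoints(uv,K,np.array([c['k1'],0,0,0.]))[:,0]
    d=dep.reshape(-1,1); P=np.hstack([n*d,d])
    r=R.from_rotvec(np.ravel(c['rvec']))
    P=r.inv().apply(P-np.ravel(c['tvec'])); P[d[:,0]==0]=np.nan
    return P.reshape(h,w,3)
def shot(name):
    c=calibration(name); p,d=get_image(name); return p,d,cloud(p,d,c)
E
python3 - <<'E'
from h import *
for n in ['top','side']:
    p,d,P=shot(n); np.savez(f'{n}.npz',p=p,P=P); cv2.imwrite(f'pics/{n}0.png',p[:,:,::-1])
    print(n,{k:np.round(v,3).tolist() for k,v in calibration(n).items()},(d==0).mean())
s=observe();print(s['clock'],s['tcp_rot'],s['wrist_force'])
E
```

```text
top {'fx': 485.764, 'fy': 485.764, 'cx': 282.162, 'cy': 206.382, 'k1': -0.137, 'rvec': [2.166, -2.18, 0.05], 'tvec': [-64.422, 578.586, 1339.263]} 0.0040943877551020405
side {'fx': 544.837, 'fy': 544.837, 'cx': 287.455, 'cy': 207.724, 'k1': 0.008, 'rvec': [0.533, -2.571, 1.334], 'tvec': [501.596, 227.569, 1283.163]} 0.004268707482993198
0.1 [-3.07647744e+00 -6.29666664e-01  3.75173163e-04] [0.53989768 0.0941864  0.25223973]
```

View pics/top0.png

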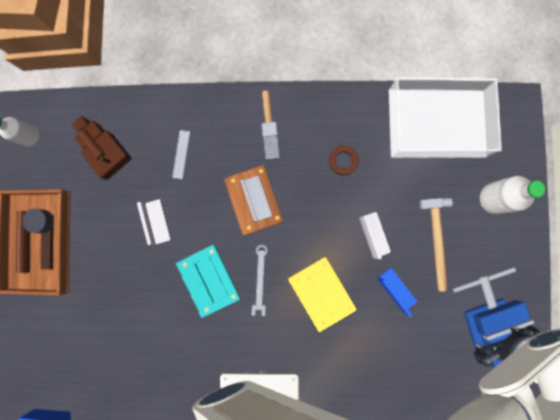

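View pics/side0.png

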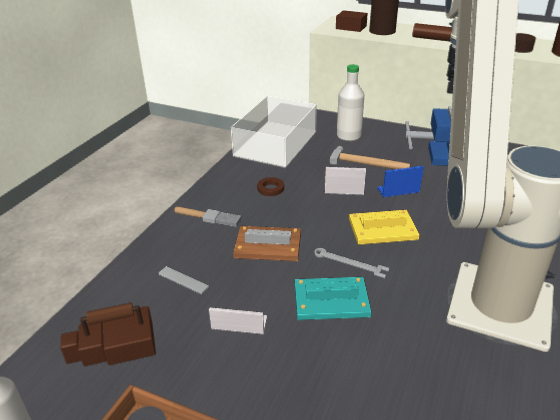

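The top view shows the holder candidates: brown (253,200), turquoise (208,281) and yellow (322,294). The brown one is the one meant. The loose angle candidates are white at (155,222), white at (375,236) and blue at (398,291), with blue excluded. Next I measure heights to tell the lower angle from the taller one.

```bash
cat > m.py <<'E'
from h import *
t=np.load('top.npz'); P=t['P'];p=t['p']
s=np.load('side.npz')
def rep(n,S,pts):
    pass
for n,(u,v) in dict(A=(153,222),B=(375,236),H=(253,200)).items():
    w=P[v-40:v+40,u-32:u+32].reshape(-1,3); c=np.nanmean(P[v-3:v+3,u-3:u+3].reshape(-1,3),0)
    Q=np.vstack([P.reshape(-1,3),s['P'].reshape(-1,3)]); src=np.r_[np.zeros(P[...,0].size),np.ones(P[...,0].size)]
    m=(np.hypot(*(Q[:,:2]-c[:2]).T)<85)&(Q[:,2]>4)&(Q[:,2]<130); 
    print(n,c.round(1))
    for k in (0,1):
        q=Q[m&(src==k)]; hh,e=np.histogram(q[:,2],bins=np.arange(0,104,4)); print(' ',k,hh.tolist(), 'zmax',np.percentile(q[:,2],99).round(1))
        for lo,hi in ((4,14),(20,30),(40,44),(44,52),(53,64),(82,95)):
            r=q[(q[:,2]>lo)&(q[:,2]<hi)]
            if len(r)>15:
                (cx,cy),(a,b),g=cv2.minAreaRect(r[:,:2].astype(np.float32)); print('   ',lo,hi,len(r),np.round([cx,cy,a,b,g],1),r[:,2].mean().round(1))
    cv2.imwrite
big=[cv2.resize(p[v-35:v+35,u-35:u+35,::-1],(260,260),interpolation=cv2.INTER_CUBIC) for u,v in ((153,222),(375,236),(253,200))]
cv2.imwrite('pics/c.png',np.hstack(big))
E
python3 m.py
```

```text
A [538.4 303.7   8.3]
  0 [0, 425, 247, 52, 13, 17, 19, 21, 13, 18, 14, 20, 18, 30, 73, 43, 6, 0, 0, 0, 0, 0, 0, 0, 0] zmax 63.3
    4 14 712 [538.8 310.2 151.4 165.1  87.3] 7.6
    20 30 43 [532.8 303.4 111.5  17.2  16. ] 25.0
    44 52 38 [530.  310.2 109.6   2.8  16.4] 47.8
    53 64 140 [533.2 314.5 119.4  10.   15.6] 58.8
  1 [0, 121, 75, 67, 70, 68, 56, 77, 70, 70, 69, 61, 63, 78, 131, 80, 1, 0, 0, 0, 0, 0, 0, 0, 0] zmax 62.4
    4 14 233 [536.9 308.1 145.3 137.8   3.6] 8.2
    20 30 166 [532.3 317.9 120.4   6.6  16.1] 25.0
    40 44 69 [531.4 317.4 118.1   7.7  17.2] 42.1
    44 52 124 [532.1 317.8 119.9   9.   17.6] 48.1
    53 64 267 [533.2 316.1 119.1  13.1  16.2] 58.5
B [ 494.7 -323.3   32.6]
  0 [0, 308, 156, 29, 11, 11, 8, 8, 10, 11, 13, 6, 7, 12, 10, 6, 16, 7, 8, 12, 12, 57, 73, 16, 0] zmax 92.6
    4 14 489 [ 490.4 -324.   156.6  157.3   66.8] 7.4
    20 30 24 [ 492.  -302.6  114.6    1.8   18.7] 24.7
    53 64 27 [ 487.8 -304.2  114.8    1.3   18.9] 57.2
    82 95 152 [ 490.4 -307.5  120.4    8.8   19.1] 88.5
  1 [0, 61, 53, 39, 48, 39, 39, 47, 49, 44, 36, 49, 45, 47,
[... 272 characters left out ...]
9
    53 64 113 [ 493.  -304.2  117.    17.    21.9] 58.4
    82 95 152 [ 492.1 -306.5  116.4   19.7   19.2] 87.5
H [597.5  14.2  27.7]
  0 [0, 22, 51, 446, 808, 442, 335, 104, 11, 6, 15, 66, 39, 5, 0, 0, 0, 0, 0, 0, 0, 0, 0, 0, 0] zmax 49.4
    4 14 217 [595.6  17.4 166.8 154.1  32.8] 11.8
    20 30 857 [596.8  12.9 166.6 118.   19.2] 24.1
    44 52 105 [594.5  23.2 117.3   8.   18.8] 47.4
  1 [0, 53, 63, 178, 707, 253, 169, 68, 51, 53, 53, 82, 51, 3, 0, 0, 0, 0, 0, 0, 0, 0, 0, 0, 0] zmax 50.0
    4 14 161 [586.4  26.1 157.8 125.7  43.9] 9.4
    20 30 462 [596.6  18.6 166.1 120.   18.3] 23.7
    40 44 53 [595.3  24.8 116.7  15.3  20.9] 41.9
    44 52 133 [594.6  26.  116.8  15.   17.9] 47.3
```

View pics/c.png

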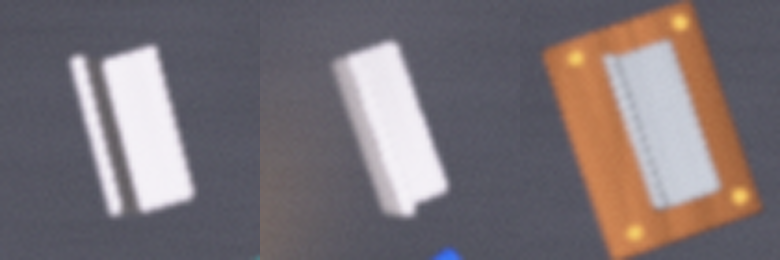

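A is 60 mm high, so it is the lower angle, with its upright at about (533,315). B is 90 mm high, so it is the taller one, at about (490,-307). Both have the flat leg on the −y side, the same as the brown holder, whose upright is at about (594.5,23). The crop confirms all of this. Next I look from close by with the wrist camera over the holder, then over the lower angle.

```bash
cat >> h.py <<'E'
def rot(a):
    c,s=np.cos(np.radians(a)),np.sin(np.radians(a))
    return R.from_matrix(np.array([[c,s,0],[s,-c,0],[0,0,-1.]])).as_rotvec()
def top(P,xy,z,tol=5,rad=75):
    q=P.reshape(-1,3); q=q[(np.hypot(*(q[:,:2]-xy).T)<rad)&(abs(q[:,2]-z)<tol)]
    if len(q)<20: return None
    (cx,cy),(a,b),g=cv2.minAreaRect(q[:,:2].astype(np.float32)); return len(q),np.round([cx,cy,a,b,g],1).tolist(),np.median(q[:,2]).round(1)
E
python3 - <<'E'
from h import *
try:
  for n,xy,z,h,a in (('H',(596,20),300,48,18.5),('L',(533,315),250,60,16)):
    movep([*xy,z],rot(a)); s=observe(); print(n,s['clock'],s['position'],s['q'])
    p,d,P=shot('wrist'); np.savez(f'w{n}.npz',p=p,P=P); cv2.imwrite(f'pics/w{n}.png',p[:,:,::-1])
    for tol in (2,4): print(top(P,xy,h,tol))
  a=[cv2.resize(cv2.imread(f'pics/w{n}.png'),(400,300)) for n in 'HL']; cv2.imwrite('pics/wHL.png',np.hstack(a))
except Exception as e: print(repr(e))
E
```

```text
H 2.5583 [596.00182432  19.15667502 299.91812698] [ 1.22773125e-02  3.26822802e-01  1.64773404e+00 -2.36945163e-04
  1.16719130e+00  1.26125609e+00]
(488, [595.7, 25.7, 117.7, 7.6, 18.4], np.float64(49.0))
(558, [595.8, 25.7, 117.7, 7.6, 18.4], np.float64(49.1))
L 3.775 [533.55950283 314.11925765 250.21343806] [ 5.13043345e-01  4.12432936e-01  1.64194621e+00 -4.36208736e-04
  1.08697348e+00  1.80547196e+00]
(687, [533.2, 314.6, 118.0, 7.5, 15.8], np.float64(60.9))
(763, [533.2, 314.6, 118.0, 7.5, 15.8], np.float64(61.0))
```

View pics/wHL.png

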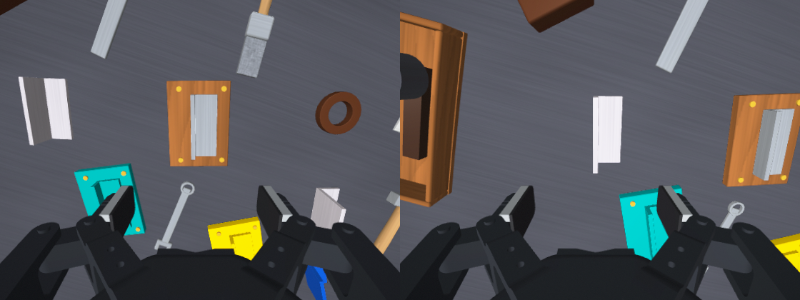

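The wrist views agree with the first measurements: holder upright at about (595.7,25.7) at 18.4°, lower angle at about (533.2,314.6) at 15.8°. Next I grasp the lower angle, lift it and check it in the hand.

```bash
python3 - <<'E'
from h import *
try:
  movep([533.2,314.6,120],rot(15.8)); servo_line([533.2,314.6,49],100)
  print(observe()['wrist_force'])
  grab(50); s=observe(); print(s['finger_gap'],s['gripper_force'],s['position'],s['wrist_force'])
  servo_line([533.2,314.6,150],100)
  c,sn=np.cos(np.radians(18.4)),np.sin(np.radians(18.4)); ny=np.array([sn,-c])
  hxy=np.array([595.4,25.0])+8*ny
  xy=hxy+6*ny; movep([*xy,150],rot(18.4)); s=observe(); print(s['clock'],s['position'],s['wrist_force'],s['finger_gap'])
  for n in ('wrist','side','top'):
    p,d,P=shot(n); cv2.imwrite(f'pics/g_{n}.png',p[:,:,::-1]); np.savez(f'g_{n}.npz',p=p,P=P)
    q=P.reshape(-1,3); q=q[(np.hypot(*(q[:,:2]-xy).T)<75)]
    # coordinates in holder frame relative to holder upright centre: u along, v nest y
    r=q[:,:2]-[595.4,25.0]; ex=np.array([c,sn]); u=r@ex; v=r@ny
    for nm,lo,hi in (('low top',157,167),('low mid',110,150),('holder',44,52)):
      m=(q[:,2]>lo)&(q[:,2]<hi)&(abs(v)<60)
      if m.sum()>10: print(n,nm,m.sum(),'u',np.percentile(u[m],[1,99]).round(1),'v',np.percentile(v[m],[1,50,99]).round(1),'z',np.median(q[m,2]).round(1))
  print
  a=[cv2.resize(cv2.imread(f'pics/g_{n}.png'),(400,300)) for n in ('wrist','side')]; cv2.imwrite('pics/g.png',np.hstack(a))
except Exception as e: print(repr(e))
E
```

```text
[0.21562183 0.11177391 0.60981686]
6.833994520399813 49.4701212644577 [533.3216091  314.65073052  49.20901759] [-0.61783058 -0.12949781  3.27879255]
8.3 [599.76034067  12.6192247  149.84195925] [-0.43057666 -1.1307779  -2.52968741] 7.234144051818924
wrist low top 4072 u [-30.7  59.5] v [-2.3 12.9 28. ] z 161.6
wrist low mid 3058 u [-30.3  59.9] v [-2.3 35.7 57.9] z 110.4
wrist holder 1093 u [-26.6  59.2] v [-4.  0.  4.] z 49.0
side low top 134 u [-58.2  58.9] v [-5.9  9.3 18.6] z 160.2
side low mid 576 u [-58.2  59.8] v [-4.2  8.8 15.2] z 130.1
side holder 126 u [-58.5  57.3] v [-7.7 -1.1  6.1] z 47.6
top low mid 18 u [-58.  -17.6] v [45.6 54.  58.5] z 110.9
```

View pics/g.png

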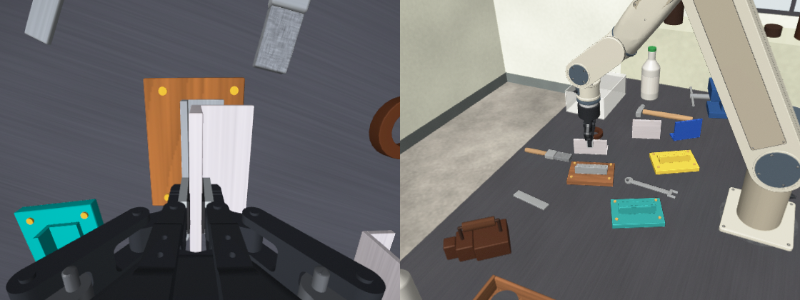

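The lower angle is gripped straight and aligned lengthwise to within 1 mm. Next I lower it to contact, push it into the corner and release it.

```bash
cat >> h.py <<'E'
def seat(base,ny,zhome,off,hi=20,fz=8,fy=12):
    "base: home xy; descend at base+off*ny until contact, push along -ny, release"
    xy=base+off*ny
    servo_line([*xy,zhome+hi],120); servo_line([*xy,zhome+4],40); f0=observe()['wrist_force']; z=zhome+4
    while z>zhome-5:
        z-=1; servo_line([*xy,z],20); f=observe()['wrist_force']-f0
        if f[2]>fz: break
    print('down z-home',z-zhome,f.round(1))
    f1=observe()['wrist_force']; o=off
    while o>-7:
        o-=1; servo_line([*(base+o*ny),z],20); f=observe()['wrist_force']-f1
        if f[:2]@ny>fy: break
    s=observe(); print('push o',o,f.round(1),'along ny',(f[:2]@ny).round(1),s['position'],s['clock'],s['finger_gap'])
    return z,o
E
python3 - <<'E'
from h import *
try:
  a=np.radians(18.4); ny=np.array([np.sin(a),-np.cos(a)]); base=np.array([595.4,25.0])+8*ny
  print(seat(base,ny,75,6,hi=25))
except Exception as e: print(repr(e))
E
```

```text
down z-home -1 [-3.5  0.7 12. ]
push o -3 [  6.7 -14.7  -6.8] along ny 16.1 [599.18347864  17.84614925  75.26788517] 13.1917 7.193268880087182
(74, -3)
```

```bash
python3 - <<'E'
from h import *
try:
  let_go(); s=observe(); print(s['position'],s['wrist_force'])
  x,y,_=s['position']; servo_line([x,y,170],120); movep([596,20,280],rot(18.4)); print(observe()['clock'])
  a=np.radians(18.4); ny=np.array([np.sin(a),-np.cos(a)]); ex=np.array([np.cos(a),np.sin(a)])
  for n in ('wrist','side'):
    p,d,P=shot(n); cv2.imwrite(f'pics/n_{n}.png',p[:,:,::-1])
    print(n,top(P,(597,16),86,3))
    q=P.reshape(-1,3); r=q[:,:2]-[595.4,25.]; u=r@ex; v=r@ny
    for nm,lo,hi in (('low top',83,90),('holder top',45,52),('flat',28,40)):
      m=(q[:,2]>lo)&(q[:,2]<hi)&(abs(v)<60)&(abs(u)<70)
      if m.sum()>10: print(n,nm,m.sum(),'u',np.percentile(u[m],[1,99]).round(1),'v',np.percentile(v[m],[1,50,99]).round(1),'z',np.median(q[m,2]).round(1))
  cv2.imwrite('pics/n.png',np.hstack([cv2.resize(cv2.imread(f'pics/n_{n}.png'),(400,300)) for n in ('wrist','side')]))
  movep([490.4,-307,250],rot(19)); p,d,P=shot('wrist'); print(top(P,(490.4,-307),91,3),observe()['clock'])
except Exception as e: print(repr(e))
E
```

```text
[596.95053658  20.34024488  73.96684122] [ 0.37073633 -0.23366362 -0.11327746]
15.3917
wrist (730, [599.3, 17.3, 118.6, 7.0, 18.5], np.float64(87.0))
wrist low top 731 u [-56.7  59.6] v [ 5.   8.4 12.1] z 87.0
wrist holder top 608 u [-57.9  58.1] v [-3.8  0.1  3.9] z 49.0
wrist flat 2916 u [-56.6  60. ] v [13.9 33.9 53.9] z 35.1
side (120, [599.4, 17.9, 119.7, 15.6, 18.8], np.float64(85.8))
side low top 125 u [-58.2  59.9] v [ 0.2  5.9 15.6] z 85.8
side holder top 176 u [-58.2  58.6] v [-8.5  0.8  9. ] z 48.5
side flat 173 u [-58.8  58.6] v [-9.  -3.  47.3] z 33.2
(903, [492.5, -307.6, 118.0, 7.7, 19.0], np.float64(91.0)) 16.8417
```

View pics/n.png

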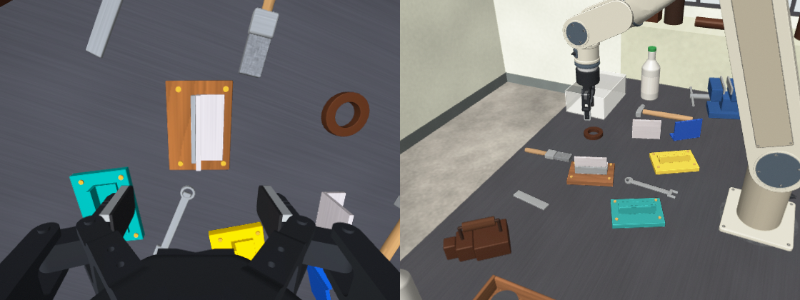

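The wrist view shows the lower angle nested at v = 8.4 mm with its top at 87 mm, flush to about 1.5 mm. Next is the taller one.

```bash
python3 - <<'E'
from h import *
try:
  T=[492.3,-307.6]
  movep([*T,150],rot(19)); servo_line([*T,79],100); grab(50); s=observe(); print(s['finger_gap'],s['position'],s['wrist_force'])
  servo_line([*T,210],110)
  a=np.radians(18.5); ny=np.array([np.sin(a),-np.cos(a)]); ex=np.array([np.cos(a),np.sin(a)])
  lo_=np.array([599.3,17.3]); base=lo_+8*ny; xy=base+6*ny
  movep([*xy,210],rot(18.5)); s=observe(); print(s['clock'],s['position'],s['finger_gap'],s['wrist_force'])
  for n in ('wrist','side'):
    p,d,P=shot(n); cv2.imwrite(f'pics/t_{n}.png',p[:,:,::-1])
    q=P.reshape(-1,3); r=q[:,:2]-lo_; u=r@ex; v=r@ny
    for nm,lo,hi in (('tall top',216,228),('tall mid',140,200),('low top',83,90)):
      m=(q[:,2]>lo)&(q[:,2]<hi)&(abs(v)<60)&(abs(u)<75)
      if m.sum()>10: print(n,nm,m.sum(),'u',np.percentile(u[m],[1,99]).round(1),'v',np.percentile(v[m],[1,50,99]).round(1),'z',np.median(q[m,2]).round(1))
  cv2.imwrite('pics/t.png',np.hstack([cv2.resize(cv2.imread(f'pics/t_{n}.png'),(400,300)) for n in ('wrist','side')]))
except Exception as e: print(repr(e))
E
```

```text
7.219362621359352 [ 492.45371959 -307.75447243   79.21199708] [-0.90326847  0.54176624  3.09616562]
21.4667 [603.58276244   3.01429937 209.83669463] 7.205749501118627 [-0.15511535 -0.82527938 -3.41515362]
wrist tall top 4186 u [-31.5  58.6] v [-1.  14.8 29.9] z 221.6
wrist tall mid 2230 u [-48.   58.9] v [ 9.7 41.5 59.7] z 140.4
wrist low top 1009 u [-36.8  58.7] v [-4.2 -0.1  4. ] z 87.0
side tall top 152 u [-58.7  57.9] v [-3.9 11.5 22.3] z 219.8
side tall mid 901 u [-58.9  58.4] v [ 4.8 11.5 17.7] z 170.0
side low top 119 u [-59.1  58.6] v [-7.8 -1.7  5.4] z 85.7
```

View pics/t.png

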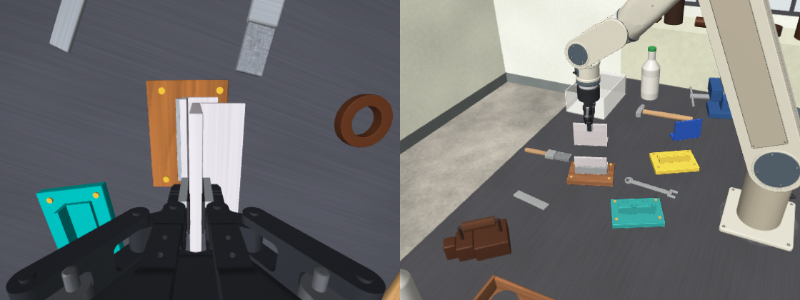

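The taller angle is aligned lengthwise and hangs about 14 mm out from the lower upright. Next I seat it.

```bash
python3 - <<'E'
from h import *
try:
  a=np.radians(18.5); ny=np.array([np.sin(a),-np.cos(a)]); ex=np.array([np.cos(a),np.sin(a)])
  lo_=np.array([599.3,17.3]); base=lo_+8*ny
  servo_line([*(base+6*ny),180],60)
  f0=observe()['wrist_force']; servo_line([*(base+6*ny),140],60); print('f',(observe()['wrist_force']-f0).round(1))
  print(seat(base,ny,113,6,hi=20))
  s=observe(); print('v actual',(s['position'][:2]-lo_)@ny)
  let_go(); x,y,_=observe()['position']; servo_line([x,y,210],120); movep([596,20,300],rot(18.4)); print(observe()['clock'])
  for n in ('wrist','side'):
    p,d,P=shot(n); cv2.imwrite(f'pics/f_{n}.png',p[:,:,::-1])
    q=P.reshape(-1,3); r=q[:,:2]-lo_; u=r@ex; v=r@ny
    for nm,lo,hi in (('tall top',121,129),('low top',83,90),('holder top',45,52),('flat',38,45)):
      m=(q[:,2]>lo)&(q[:,2]<hi)&(abs(v)<60)&(abs(u)<75)
      if m.sum()>10: print(n,nm,m.sum(),'u',np.percentile(u[m],[1,99]).round(1),'v',np.percentile(v[m],[1,50,99]).round(1),'z',np.median(q[m,2]).round(1))
    print(top(P,base,125,3))
  cv2.imwrite('pics/f.png',np.hstack([cv2.resize(cv2.imread(f'pics/f_{n}.png'),(400,300)) for n in ('wrist','side')]))
except Exception as e: print(repr(e))
E
```

```text
f [-1.4  0.2 -0.5]
down z-home -1 [-3.6 -0.4 11. ]
push o -4 [  5.5 -12.3  -1.6] along ny 13.4 [602.64198061  11.39427777 113.38352476] 27.5833 6.944519515974629
(112, -4)
v actual 6.660962105934955
29.7333
wrist tall top 873 u [-56.7  59.2] v [ 3.6  7.5 11.9] z 125.0
wrist low top 690 u [-57.9  57.9] v [-3.5  0.1  3.9] z 87.1
wrist holder top 574 u [-59.3  57.4] v [-12.5  -8.5  35.9] z 49.0
wrist flat 2526 u [-56.8  59.8] v [15.9 34.8 53.3] z 43.1
(873, [602.9, 10.3, 118.0, 7.8, 18.9], np.float64(125.0))
side tall top 117 u [-56.4  60.2] v [-0.6  6.4 14.3] z 123.7
side low top 181 u [-58.5  59.2] v [-7.8  0.7 10.4] z 86.4
side holder top 182 u [-59.3  56.8] v [-16.2  -7.5   0.6] z 48.3
side flat 99 u [-59.9  56.9] v [-16.7 -11.6  44.1] z 41.4
(102, [603.6, 12.1, 117.7, 14.3, 19.5], np.float64(123.9))
```

View pics/f.png

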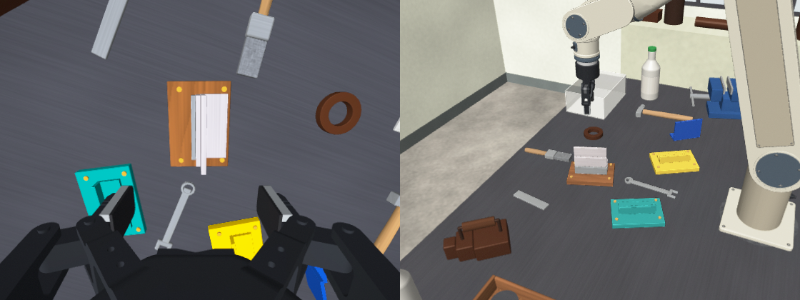

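The taller angle is nested: 7.5 mm in front of the lower upright, top 38 mm above it, ends within about 2 mm and tilt small. The lower one has not moved, and both are let go.

```bash
python3 -c "
from rig import *
print(hand_in())"
```

```text
the job is handed in; nothing more can be done
None
```

The job is handed in: the lower angle is nested in the brown holder and the taller one in the lower. By the last camera check both were fully home, ends flush within about 2 mm and let go; hand-in returned no verdict.

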